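Hang the padlock bin on the louvered panel and lock it under the keeper

TASK

Hang the green lipped bin, with the padlock left in it, on the top rail of the grey louvered panel: bring its lip down behind the open part of the rail until it sits fully home, then slide the hung bin along the rail under the yellow keeper until it presses lightly but definitely against the red end stop, and let go. Be gentle throughout - the panel is only thin sheet, so neither press nor knock the bin hard against it - and leave everything else on the shelf as it is.

Things in the scene. Friction and masses are not known exactly. Their poses are not given: they have to be found in the camera images.
- bin: Loose green plastic open bin, 90 mm deep, 64 wide, 60 tall, walls and floor 4, about 0.12 kg, padlock inside. Origin: centre of underside; z up; +x points to its back, the side with the lip; y across its width. Back wall's outer face at x = 45 mm. Grip it from above across the 64 mm width at mid-depth (x = 0), pads about 20 mm below the rim. The rest of its shape: see bin_lip.
- bin_lip (a point): Middle of the lower edge of the bin's lip, at (53.5, 0, 46) mm in the bin's frame, same axes. A flange 3 mm thick (underside at z = 57, top 60) runs 10 mm back from the bin's rim over the full 64 mm width; at its end the lip, 3 mm thick (x 52 to 55), turns down 11 mm. Between lip and back wall: a slot 7 mm wide, 11 deep, open downwards.
- panel: Fixed upright grey sheet-metal louvered panel, 240 mm wide, 180 high, 3 thick, rigid. Origin: on the table below its front face; that flat face is the plane x = 0 and looks to -x; y runs along panel and rails; z up. Its foot, 8 mm high, reaches 20 mm in front of the face. Poses are too coarse to seat the bin by position alone: feel for contact slowly; bin against panel stays under 30 N.
- rail_top (a point): Middle of the top edge of the top rail, at (-12.5, 0, 132) mm in the panel's frame, same axes. Three alike rails, strips 3 mm thick (x -14 to -11), y -110 to 90, tops at z 52, 92, 132; behind each a channel 11 mm wide, 15 deep, open upwards. Bin hung: yaw as the panel, flange on the top rail's edge (bin underside z = 75), lip in the channel, rail in slot with 4 mm play (released, it leans 4 deg).
- keeper: Fixed yellow keeper plate over the top rail, y -45 to -105 mm, z 140 to 145, reaching 18 mm out from the face, 5 mm above a hung bin's flange: there the bin can be neither lowered nor lifted. Origin, axes as the panel's. Under it the red end stop, 30 mm out from the face, z 111 to 138, clamped (rigid) with its face, looking to +y, anywhere from y = -100 to -70 mm: not reported, find it by feel.
- padlock: Steel padlock, body 30 x 36 x 16 mm with steel shackle, about 0.08 kg, lying loose on the bin's floor; stays in the bin. Origin: underside of its body.
- tin: Bystander: blue first aid tin with a white band and cross, 120 x 180 x 62 mm. Origin: centre of underside.
- mallet: Bystander: orange rubber mallet lying down, 240 mm long, 60 mm tall. Origin: on the table under the handle.
- whistle: Bystander: small white enamel whistle, 50 mm. Origin: underside.
- mug: Bystander: white mug, 80 mm wide, 90 mm tall. Origin: centre of underside.
- torch: Bystander: yellow torch standing on its head, 46 mm wide, 122 mm tall. Origin: centre of underside.
- flap (a joint): Bystander: hinged aluminium flap over the plywood recess box (240 x 240 mm, 81 mm high) on the right; opening angle in rad, 0 shut. Stays shut.
Not all that is in view belongs to the job. Several things look just like the bin: the one meant starts farthest from the robot's base. What is shaped like the padlock but brown is not meant.

How it is judged:
On the way, in this order (a step that is already met when the one before it is completed fails the run):
1. the bin's lip is down behind the top rail, in its channel, fully home (x of bin_lip in the frame of panel between -0.0112 and 0 m and z of bin_lip in the frame of panel between 0.117 and 0.1245 m and y of bin_lip in the frame of panel between -0.073 and 0.075 m), for 0.2 s.
2. the hung bin is under the keeper and presses against the red stop with at least 2 N (all of step 1 and y of bin_lip in the frame of panel below -0.033 m and y of stop_c0 in the frame of bin above -0.04 m and contact force between bin and stop_c0 above 2 N), for 0.1 s.
At the end, for the whole second after the job is handed in: The bin is released and at rest on the top rail: lip edge in the channel 117 to 124.5 mm above the table (121 is fully home), its side within 5 mm of the red stop, upright within 0.2 rad, parallel to the panel within 0.12 rad, padlock inside it (all of step 1 and y of bin_lip in the frame of panel below -0.033 m and y of stop_c0 in the frame of bin above -0.04 m and z of padlock in the frame of bin between -0.005 and 0.04 m and x of padlock in the frame of bin between -0.045 and 0.045 m and y of padlock in the frame of bin between -0.032 and 0.032 m and angle between bin's own z axis and vertical below 0.2 rad and angle between the y axis of bin and the y axis of panel, either way round below 0.12 rad and linear speed of bin below 0.02 m/s and angular speed of bin below 0.2 rad/s); the robot touches nothing.
It fails at once if the bin is pressed or knocked against the panel, its rails, keeper or stop with more than 30 N (contact force between bin and panel above 30 N).
It fails at once if the robot pushes on the panel with more than 30 N (contact force between any of the fingers, the arm and panel above 30 N).
It fails at once if a bystander is moved by more than 20 mm or the flap is opened (distance of any of tin, mallet, whistle, mug, torch from where it was at the start of the episode above 0.02 m or value of joint flap above 0.1 rad).
It fails at once if the padlock leaves the bin or the bin is tipped by more than 0.6 rad (distance between padlock and bin above 0.09 m or angle between bin's own z axis and vertical above 0.6 rad).
It also fails if it takes over 58 s, if anything falls off the work surface, if the arm or the gripper's body presses on something with over 40 N, if the wrist force passes 120 N, or if a joint passes its speed limit or range.

ROBOT

A 7-joint arm with a two-finger parallel gripper is mounted at the origin on the work surface. World frame = base frame: x ahead of the robot, y to its left, z up, the work surface at z = 0. Lengths are in m, angles in rad, forces in N, time in s.
With the tool pointing down it reaches from about 0.425 to 0.875 m from the base axis. Payload 9.9 kg.
Tool frame: the origin (TCP) lies at the very end of the fingers, on their centre line; the grasp point (between the pads) lies 19 mm behind it; z points along the fingers, y is the line along which they close (so a half turn about z gives the same grasp; the last joint's range is limited). The gripper opens to 85 mm and grips with 20 to 120 N. Pads are 22 mm wide; open, the fingers measure 114 mm over their backs; the gripper's body (76 mm by 85 mm) begins 54 mm behind the grasp point. The pads swing forward as they close: fully open they stand 13 mm farther back than shut.
Start: joints at [-1.335, 0.576, 0.025, 1.437, -0.015, 1.129, -0.057], TCP at [0.212, 0.641, 0.231] pointing down, gripper open.
Joint ranges: [-2.76, 2.76], [-0.34, 2.15], [-1.52, 1.57], [0.19, 2.46], [-1.09, 4.23], [0.17, 1.99], [-2.82, 2.82]. Speed limits (rad/s): [2.22, 2.22, 3.01, 3.01, 3.14, 3.14, 3.14].

INTERFACE

Orientations are given as [roll, pitch, yaw] about the fixed x, y, z axes, in that order (R = Rz(yaw) Ry(pitch) Rx(roll)).
In Python, from rig import read_state, cams, workorder gives the robot as it stands.
- The arm moves only by the tool play_rows, never from a script. Its argument "deltas" is a list of rows, each an object with "turn": the turn, a rotation vector about the world's x, y, z in rad, a list of three; "translation": the shift along the world's x, y, z in mm, a list of three; "jaw": the opening, from 0 (shut) to 1 (fully open). In form: [{"turn": [ax, ay, az], "translation": [dx, dy, dz], "jaw": jaw}, ...]. A call has exactly 10 rows; each row shifts and turns the commanded pose from where the row before left it; what a row does not reach is not made up. A row lasts 1/10 s, in which the tool goes at most 50 mm and 8.59 degrees, less where a joint would pass 70% of its speed; a pose out of reach is approached as far as the arm can. A call is refused whole if a number of a shift passes 50 or a number of a turn 0.15, either way. A call with a gripper value outside its range is refused whole. The fingers move at their own pace and stop on an object; the grip force is fixed at half the most. Time passes only in rows, so rows that do not move let the fingers close, or fill a call up. It gives the time, the measured TCP pose, the force, the opening and the grip force at its end, in the units of the state.
- read_state(): the state, without advancing time (a new reading comes with each control period).
- cams.camera(name): name is "side" or "top"; returns a dict with "color" (400x640x3 uint8, blue, green, red), "z_map" (400x640 float32, m along the optical axis (not along the pixel's ray), 0 where there is no reading), "vertical_fov" (degrees; the focal length in pixels is half the picture's height over the tangent of half this angle, whatever the lens; pixels are square), "cx", "cy" (the principal point, pixels), "xyz" and "attitude" of the camera in the world. Camera axes: x right, y down, z forward; pixel columns grow to the right and rows downward; lengths in m; the calibration is good to about 2 mm. A picture is of the moment at which its call begins.
- workorder.close_job(): hands the job in; it is judged then, once.
The state is a dict: "time": time; "joint_pos": joint angles; "qvel": joint speeds; "joint_efforts": joint torques, N m; "ee_pos": TCP position; "orientation": TCP orientation; "wrist_force": force on the tool from outside, world axes, zero at the start; "ft_torque": the same for the moment, N m; "gripper_width": finger opening in m; "grip_force": force on a finger pad.
Only numpy, scipy, OpenCV 4.12 (cv2) and the standard library are available. Lean on these libraries where they do the work, as an engineer would, in place of code of your own. Each camera call takes 0.05 s, during which the arm holds its last target. There are 200 camera calls.

## Working session

There is one attempt and no reset: what is moved stays moved. The work goes in short steps, Python scripts to look and compute and a tool call to move; the robot and the scene stay as the last step left them, time stands still between calls to the robot, and variables do not carry over. Pictures are saved under pics/ and viewed, at most 10 in all, crops included, and the job is handed in when it is done.

Besides the shell and the picture viewer there is one more tool, called after "Call:" by a JSON object that holds its "op" and its "data". play_rows: Moves the arm, as the interface text tells. Its arguments: {"type":"object","properties":{"deltas":{"type":"array"}},"required":["deltas"]}

```bash
mkdir -p pics
cat > h.py <<'E'
import numpy as np, cv2
from scipy.spatial.transform import Rotation as R
from rig import read_state, cams, workorder
def grab(n):
    c=cams.camera(n); h=c["color"].shape[0]
    c["f"]=h/2/np.tan(np.radians(c["vertical_fov"])/2)
    a=np.array(c["attitude"]); c["R"]=R.from_euler("xyz",a).as_matrix() if a.size==3 else a.reshape(3,3)
    v,u=np.mgrid[0:h,0:c["color"].shape[1]]
    z=c["z_map"]; p=np.stack([(u-c["cx"])/c["f"]*z,(v-c["cy"])/c["f"]*z,z],-1)
    c["P"]=p@c["R"].T+np.array(c["xyz"]); c["P"][z==0]=np.nan
    return c
E
python3 - <<'E'
from h import *
for n in("top","side"):
    c=grab(n); cv2.imwrite(f"pics/{n}0.png",c["color"]); print(n,c["xyz"],c["attitude"],c["f"],c["cx"],c["cy"])
    np.savez(f"{n}0.npz",P=c["P"],color=c["color"])
print(read_state())
E
```

```text
top [0.39852792 0.04370997 1.31300731] [-2.99817621  0.00712116 -1.59287613] 411.9025340654915 321.1087475572633 203.15978458532862
side [ 0.17134291 -0.63720433  0.93890972] [-2.3595701  -0.011097   -0.54216625] 397.3497730882714 320.0249146403223 198.3121055168511
{'time': 0.1, 'joint_pos': array([-1.33476976,  0.57641359,  0.02484593,  1.43783988, -0.01503086,
        1.12900461, -0.05649834]), 'qvel': array([-0.00081266, -0.00106077,  0.00251383, -0.0028939 , -0.00028843,
        0.00021349, -0.00111213]), 'joint_efforts': array([ 7.33880413e-03, -7.67302322e+01,  2.25864038e+00, -2.86605388e+01,
        1.60176022e-02,  8.57958687e-03,  3.58342425e-05]), 'ee_pos': array([0.21207403, 0.64038161, 0.2305464 ]), 'orientation': array([-3.14011205e+00,  4.61654272e-05,  2.82178805e+00]), 'wrist_force': array([-0.28149662, -0.09309534, -0.38382682]), 'ft_torque': array([-0.01437461,  0.00174369, -0.0006076 ]), 'grip_force': 0.0, 'gripper_width': 0.08547258369646273}
```

View pics/top0.png

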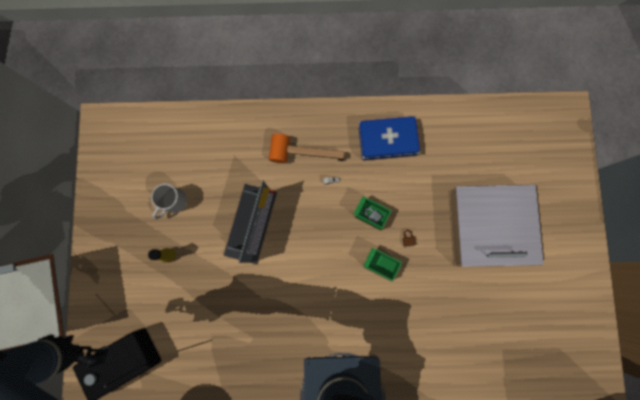

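View pics/side0.png

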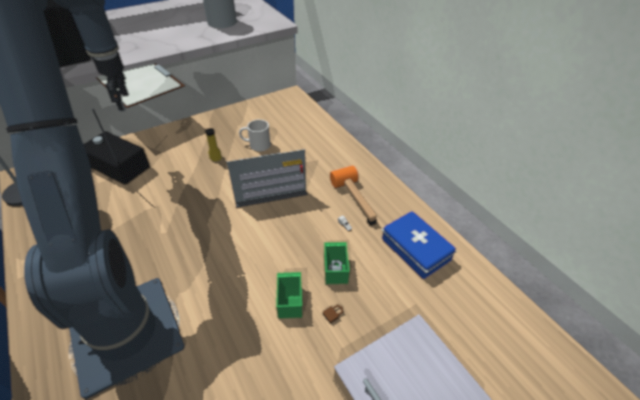

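Top view: the bin with the padlock is at about (373,212), the farther one. The panel is at (250,222) with its rails towards -y and the keeper at the far +x end (265,195). The side view agrees: panel at (270,180), bin at (337,262).

Run:
```python
from h import *
for n in("top","side"):
    d=np.load(f"{n}0.npz"); P,c=d["P"],d["color"]
    hsv=cv2.cvtColor(c,cv2.COLOR_BGR2HSV)
    g=cv2.inRange(hsv,(45,90,30),(85,255,255))
    k,l,s,_=cv2.connectedComponentsWithStats(g)
    for i in range(1,k):
        if s[i,4]<80: continue
        q=P[l==i]; q=q[np.isfinite(q[:,0])]; t=q[(q[:,2]>.05)&(q[:,2]<.075)]
        r=cv2.minAreaRect((t[:,:2]*1000).astype(np.float32)); print(n,s[i],len(t),r,np.median(t[:,2]),np.percentile(q[:,2],[1,99]))
    # panel
    x0=[.35,.15,0];m=(P[...,0]>.3)&(P[...,0]<.75)&(P[...,1]>.15)&(P[...,1]<.45)&(P[...,2]>.155)&(P[...,2]<.2)
    q=P[m]; print(n,"panel",len(q), cv2.minAreaRect((q[:,:2]*1000).astype(np.float32)) if len(q) else 0, np.percentile(q[:,2],[1,50,99]))
    y=cv2.inRange(hsv,(18,100,60),(32,255,255))>0
    m=y&(P[...,2]>.12)&(P[...,2]<.16)&(P[...,1]<.45)&(P[...,1]>.1); q=P[m]; print("keeper",len(q),q.mean(0) if len(q) else 0, cv2.minAreaRect((q[:,:2]*1000).astype(np.float32)) if len(q) else 0)
    v=dict(top=(slice(160,290),slice(220,420)),side=(slice(130,330),slice(220,370)))[n]
    cv2.imwrite(f"pics/{n}0c.png",cv2.resize(c[v],None,fx=4 if n=="top" else 3,fy=4 if n=="top" else 3,interpolation=cv2.INTER_CUBIC))
```

```text
top [354 197  38  32 562] 221 ((548.4188842773438, -107.20863342285156), (99.25652313232422, 64.61113739013672), 61.07027816772461) 0.060531675616515956 [-0.00136405  0.06536965]
top [364 248  38  33 734] 209 ((389.9579162597656, -131.6802520751953), (100.07364654541016, 62.291526794433594), 62.06984329223633) 0.061057894207850794 [-0.00073716  0.06536376]
top panel 243 ((518.7635498046875, 242.96234130859375), (4.438470363616943, 236.23248291015625), 74.11469268798828) [0.15535909 0.17473458 0.1838634 ]
keeper 131 [0.58760423 0.21389394 0.14631449] ((587.5859375, 213.18421936035156), (17.454957962036133, 58.46971130371094), 74.40713500976562)
side [324 242  26  42 815] 263 ((552.763916015625, -107.20510864257812), (103.49760437011719, 62.83491516113281), 62.4716911315918) 0.058537489621294125 [0.00050614 0.06239711]
side [ 277  272   26   46 1087] 300 ((394.8939208984375, -132.0145721435547), (101.39769744873047, 61.258941650390625), 63.20408630371094) 0.05808920919933103 [-0.00032254  0.06158378]
side panel 537 ((523.6558227539062, 243.78077697753906), (11.111722946166992, 237.90025329589844), 73.6632080078125) [0.15516998 0.1682854  0.18083481]
keeper 79 [0.59155054 0.21267127 0.14411748] ((591.9312744140625, 212.24090576171875), (21.32278823852539, 57.59256362915039), 77.16253662109375)
```

View pics/top0c.png

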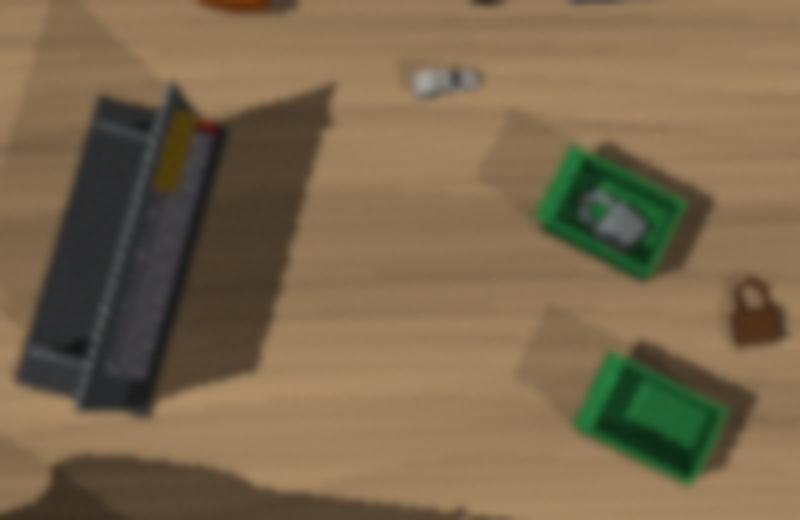

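View pics/side0c.png

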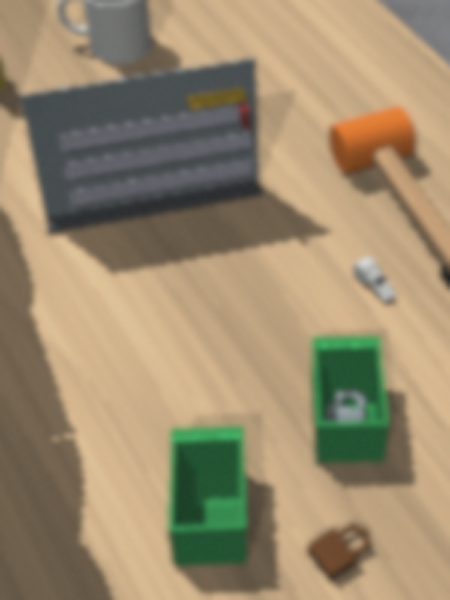

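The green lip end faces the panel (+y). In the enlarged top view, the padlock bin is at crop (615,210), the keeper at (175,150) and a bit of the red stop at (210,127). That gives bin yaw ≈ 61.6°, origin ≈ (547,-111), and panel yaw ≈ 74°, face origin ≈ (520,242). Moving now.

Call:
{"op": "play_rows", "data": {"deltas": [{"turn": [0,0,-0.0875],"translation": [25,-37,2],"jaw": 1},{"turn": [0,0,-0.0875],"translation": [25,-37,2],"jaw": 1},{"turn": [0,0,-0.0875],"translation": [25,-37,2],"jaw": 1},{"turn": [0,0,-0.0875],"translation": [25,-37,2],"jaw": 1},{"turn": [0,0,-0.0875],"translation": [25,-37,2],"jaw": 1},{"turn": [0,0,-0.0875],"translation": [25,-37,2],"jaw": 1},{"turn": [0,0,-0.0875],"translation": [25,-37,2],"jaw": 1},{"turn": [0,0,-0.0875],"translation": [25,-37,2],"jaw": 1},{"turn": [0,0,-0.0875],"translation": [25,-37,2],"jaw": 1},{"turn": [0,0,-0.0875],"translation": [25,-37,2],"jaw": 1}]}}

```text
time: 1.1
ee_pos: [0.4628, 0.2691, 0.2513]
orientation: [-3.141, -0.0, 1.943]
wrist_force: [0.7, 0.2, 0.0]
gripper_width: 0.0858
grip_force: 0.0
```

Call:
{"op": "play_rows", "data": {"deltas": [{"turn": [0,0,-0.0875],"translation": [8.5,-42,0],"jaw": 1},{"turn": [0,0,-0.0875],"translation": [8.5,-42,0],"jaw": 1},{"turn": [0,0,-0.0875],"translation": [8.5,-42,0],"jaw": 1},{"turn": [0,0,-0.0875],"translation": [8.5,-42,-20],"jaw": 1},{"turn": [0,0,-0.0875],"translation": [8.5,-42,-20],"jaw": 1},{"turn": [0,0,-0.0875],"translation": [8.5,-42,-20],"jaw": 1},{"turn": [0,0,-0.0875],"translation": [8.5,-42,-20],"jaw": 1},{"turn": [0,0,-0.0875],"translation": [8.5,-42,-20],"jaw": 1},{"turn": [0,0,-0.0875],"translation": [8.5,-42,-20],"jaw": 1},{"turn": [0,0,-0.0875],"translation": [0,0,0],"jaw": 1}]}}

```text
time: 2.1
ee_pos: [0.5374, -0.1144, 0.1293]
orientation: [-3.141, 0.004, 1.06]
wrist_force: [-1.0, 0.2, 0.5]
gripper_width: 0.0852
grip_force: 0.0
```

Call:
{"op": "play_rows", "data": {"deltas": [{"turn": [0,0,0.015],"translation": [9.5,3,0],"jaw": 1},{"turn": [0,0,0],"translation": [0,0,-15],"jaw": 1},{"turn": [0,0,0],"translation": [0,0,-15],"jaw": 1},{"turn": [0,0,0],"translation": [0,0,-15],"jaw": 1},{"turn": [0,0,0],"translation": [0,0,-15],"jaw": 1},{"turn": [0,0,0],"translation": [0,0,-15],"jaw": 1},{"turn": [0,0,0],"translation": [0,0,-15],"jaw": 1},{"turn": [0,0,0],"translation": [0,0,-13],"jaw": 1},{"turn": [0,0,0],"translation": [0,0,-10],"jaw": 1},{"turn": [0,0,0],"translation": [0,0,0],"jaw": 1}]}}

```text
time: 3.1
ee_pos: [0.5479, -0.1033, 0.0172]
orientation: [-3.14, 0.0, 1.089]
wrist_force: [-0.2, -0.4, 0.0]
gripper_width: 0.0853
grip_force: 0.0
```

Call:
{"op": "play_rows", "data": {"deltas": [{"turn": [0,0,0],"translation": [0,0,0],"jaw": 0.8},{"turn": [0,0,0],"translation": [0,0,0],"jaw": 0.75},{"turn": [0,0,0],"translation": [0,0,0],"jaw": 0.7},{"turn": [0,0,0],"translation": [0,0,0],"jaw": 0.65},{"turn": [0,0,0],"translation": [0,0,0],"jaw": 0.6},{"turn": [0,0,0],"translation": [0,0,0],"jaw": 0.6},{"turn": [0,0,0],"translation": [0,0,0],"jaw": 0.6},{"turn": [0,0,0],"translation": [0,0,0],"jaw": 0.6},{"turn": [0,0,0],"translation": [0,0,0],"jaw": 0.6},{"turn": [0,0,0],"translation": [0,0,0],"jaw": 0.6}]}}

```text
time: 4.1
ee_pos: [0.5491, -0.1045, 0.0193]
orientation: [3.14, -0.001, 1.087]
wrist_force: [1.3, -0.1, 6.6]
gripper_width: 0.0635
grip_force: 66.1
```

Call:
{"op": "play_rows", "data": {"deltas": [{"turn": [0,0,0],"translation": [0,0,4],"jaw": 0.6},{"turn": [0,0,0],"translation": [0,0,8],"jaw": 0.6},{"turn": [0,0,0],"translation": [0,0,12],"jaw": 0.6},{"turn": [0,0,0],"translation": [0,0,15],"jaw": 0.6},{"turn": [0,0,0],"translation": [0,0,17],"jaw": 0.6},{"turn": [0,0,0],"translation": [0,0,17],"jaw": 0.6},{"turn": [0,0,0],"translation": [0,0,15],"jaw": 0.6},{"turn": [0,0,0],"translation": [0,0,12],"jaw": 0.6},{"turn": [0,0,0],"translation": [0,0,8],"jaw": 0.6},{"turn": [0,0,0],"translation": [0,0,0],"jaw": 0.6}]}}

```text
time: 5.1
ee_pos: [0.5487, -0.1043, 0.1274]
orientation: [3.14, -0.001, 1.087]
wrist_force: [0.5, -0.8, -2.6]
gripper_width: 0.0635
grip_force: 66.2
```

Call:
{"op": "play_rows", "data": {"deltas": [{"turn": [0,0,0.02],"translation": [-2,8,0],"jaw": 0.6},{"turn": [0,0,0.02],"translation": [-5,18,0],"jaw": 0.6},{"turn": [0,0,0.025],"translation": [-7,28,0],"jaw": 0.6},{"turn": [0,0,0.025],"translation": [-9,36,0],"jaw": 0.6},{"turn": [0,0,0.025],"translation": [-10,42,0],"jaw": 0.6},{"turn": [0,0,0.025],"translation": [-10,42,0],"jaw": 0.6},{"turn": [0,0,0.025],"translation": [-9,36,0],"jaw": 0.6},{"turn": [0,0,0.02],"translation": [-7,28,0],"jaw": 0.6},{"turn": [0,0,0.02],"translation": [-5,20,0],"jaw": 0.6},{"turn": [0,0,0],"translation": [-2,8,0],"jaw": 0.6}]}}

```text
time: 6.1
ee_pos: [0.4807, 0.1645, 0.1254]
orientation: [-3.14, 0.0, 1.297]
wrist_force: [0.4, -0.8, -2.6]
gripper_width: 0.0634
grip_force: 66.3
```

Call:
{"op": "play_rows", "data": {"deltas": [{"turn": [0,0,0],"translation": [0,0,0],"jaw": 0.6},{"turn": [0,0,0],"translation": [0,0,0],"jaw": 0.6},{"turn": [0,0,0],"translation": [0,0,0],"jaw": 0.6},{"turn": [0,0,0],"translation": [0,0,0],"jaw": 0.6},{"turn": [0,0,0],"translation": [0,0,0],"jaw": 0.6},{"turn": [0,0,0],"translation": [0,0,0],"jaw": 0.6},{"turn": [0,0,0],"translation": [0,0,0],"jaw": 0.6},{"turn": [0,0,0],"translation": [0,0,0],"jaw": 0.6},{"turn": [0,0,0],"translation": [0,0,0],"jaw": 0.6},{"turn": [0,0,0],"translation": [0,0,0],"jaw": 0.6}]}}

```text
time: 7.1
ee_pos: [0.4822, 0.1618, 0.1263]
orientation: [3.142, -0.0, 1.292]
wrist_force: [-0.0, -0.2, -2.5]
gripper_width: 0.0637
grip_force: 66.3
```

```bash
cat > m.py <<'E'
from h import *
import sys
t=sys.argv[1]; s=read_state(); print(s["ee_pos"].round(4),s["orientation"].round(4),s["wrist_force"].round(1))
u=lambda a:np.array([np.cos(a),np.sin(a)])
for n in("top","side"):
    c=grab(n);P=c["P"];col=c["color"];cv2.imwrite(f"pics/{n}{t}.png",col);np.savez(f"{n}{t}.npz",P=P,color=col)
    hsv=cv2.cvtColor(col,cv2.COLOR_BGR2HSV)
    g=cv2.inRange(hsv,(45,90,30),(85,255,255))>0
    q=P[g]; q=q[np.isfinite(q[:,0])&(q[:,1]>0)]; z=q[:,2]; top=np.percentile(z,97)
    r=q[z>np.median(z[z>top-.012])-.006]
    print(n,"green",len(q),"z",np.percentile(z,[1,50,97]).round(4),"rim",len(r),np.median(r[:,2]).round(4),cv2.minAreaRect((r[:,:2]*1000).astype(np.float32)))
    a=np.radians(74); O=np.array([.520,.242])
    e=(r[:,:2]-O)@np.stack([u(a),u(a+np.pi/2)],1)*1000
    print("  rim in panel x",np.percentile(e[:,0],[1,99]).round(1),"y",np.percentile(e[:,1],[1,99]).round(1))
    # panel plane from points in upper face region
    E=(P[...,:2]-O)@np.stack([u(a),u(a+np.pi/2)],1)*1000; Z=P[...,2]
    m=(abs(E[...,0])<12)&(abs(E[...,1])<118)&(Z>.15)&(Z<.186)&~g
    if n=="side":m&=Z<.176
    k=np.polyfit(E[m][:,1],E[m][:,0],1); print("  panel: n",m.sum(),"slope deg",np.degrees(np.arctan(k[0])).round(2),"x0",k[1].round(2),"ends y",np.percentile(E[m][:,1],[0.5,99.5]).round(1),"x spread",np.percentile(E[m][:,0],[5,50,95]).round(1),"ztop",np.percentile(Z[m],98).round(4))
    red=(cv2.inRange(hsv,(0,130,50),(8,255,255))>0)&(abs(E[...,0])<60)&(abs(E[...,1])<125)&(Z>.09)&(Z<.15)
    yel=(cv2.inRange(hsv,(18,100,50),(32,255,255))>0)&(abs(E[...,0])<60)&(abs(E[...,1])<125)&(Z>.12)&(Z<.16)
    for nm,mm in(("red",red),("yel",yel)):
        if mm.sum(): print("  ",nm,mm.sum(),"x",np.percentile(E[mm][:,0],[2,98]).round(1),"y",np.percentile(E[mm][:,1],[2,98]).round(1),"z",np.percentile(Z[mm],[2,98]).round(3))
    m=(E[...,0]>-17)&(E[...,0]<-8)&(abs(E[...,1])<115)&(Z>.125)&(Z<.140)&~g
    if m.sum(): print("   rail",m.sum(),np.percentile(E[m][:,0],[5,50,95]).round(1),np.percentile(Z[m],[5,50,95]).round(4))
E
python3 m.py 1
```

```text
[0.4822 0.1618 0.1263] [ 3.1416 -0.      1.2918] [-0.  -0.2 -2.5]
top green 166 z [0.1078 0.1148 0.3348] rim 4 0.4772 ((450.84442138671875, 110.97647094726562), (0.2500728368759155, 35.207481384277344), 87.44188690185547)
  rim in panel x [-149.2 -141.2] y [14.1 47.4]
  panel: n 68 slope deg 0.21 x0 0.01 ends y [-116.6  -58.1] x spread [-1.8 -0.5  1.8] ztop 0.1823
   red 11 x [-30.9 -20.8] y [-100.8  -95.9] z [0.128 0.143]
   yel 77 x [-16.6  -0.5] y [-102.8  -68. ] z [0.141 0.152]
   rail 1 [-14.6 -14.6 -14.6] [0.134 0.134 0.134]
side green 682 z [0.1082 0.1384 0.1902] rim 20 0.1995 ((481.6737976074219, 147.9594268798828), (11.274333953857422, 53.90471267700195), 72.02704620361328)
  rim in panel x [-107.1  -95.6] y [-15.3  37.5]
  panel: n 223 slope deg 0.07 x0 2.08 ends y [-115.6  115.8] x spread [-1.   2.2  4.9] ztop 0.1753
   red 6 x [-28.8  -9.3] y [-103.2 -101.1] z [0.126 0.138]
   yel 45 x [-17.1   3. ] y [-105.1  -74.1] z [0.139 0.147]
   rail 46 [-15.3 -12.6  -9.5] [0.1254 0.1301 0.1375]
```

Run:
```python
from h import *
u=lambda a:np.array([np.cos(a),np.sin(a)]); a=np.radians(74); B=np.stack([u(a),u(a+np.pi/2)],1); O=np.array([.520,.242])
print("tcp panel",(np.array([.4822,.1618])-O)@B*1000)
for n in("top","side"):
    d=np.load(f"{n}1.npz");P,c=d["P"],d["color"]
    hsv=cv2.cvtColor(c,cv2.COLOR_BGR2HSV); g=cv2.inRange(hsv,(45,90,30),(85,255,255))>0
    E=(P[...,:2]-O)@B*1000; Z=P[...,2]*1000
    k=g&(E[...,0]>-170)&(E[...,0]<0)&(abs(E[...,1])<80)&(Z>95)&(Z<180)
    e=E[k];z=Z[k]
    h=np.histogram(z,np.arange(95,181,5)); print(n,k.sum(),h[0])
    r=z>158; print(" rim n",r.sum(),"z",np.median(z[r]).round(1),"x",np.percentile(e[r,0],[2,98]).round(1),"y",np.percentile(e[r,1],[2,98]).round(1))
    for lo in (105,115,125,135,145):
        r=(z>lo)&(z<lo+10); 
        if r.sum()>5: print(lo,"x",np.percentile(e[r,0],[5,50,95]).round(1),"y",np.percentile(e[r,1],[2,98]).round(1))
a=cv2.imread("pics/side1.png")[120:240,200:340]; b=cv2.imread("pics/top1.png")[170:280,215:345]
cv2.imwrite("pics/c1.png",np.vstack([cv2.resize(a,(420*5//6+0,300)),cv2.resize(b,(350,296))]))
```

```text
tcp panel [-87.51228006  14.22957617]
top 155 [ 0  0 24 60  8  3  2  1  1  1  3  2  4  6 33  7  0]
 rim n 46 z 167.6 x [-140.8 -120.2] y [-14.6  45.9]
105 x [-131.7 -124.9 -115.4] y [-11.5  41.5]
115 x [-129.7 -125.6 -119.8] y [-6.5 42.2]
side 651 [ 0  0 26 64 53 50 50 49 60 53 57 48 49 44 48  0  0]
 rim n 112 z 164.8 x [-140.5  -54. ] y [-19.7  42.7]
105 x [-138.4  -63.8  -50.8] y [-17.3  42.4]
115 x [-139.7 -134.8  -50.3] y [-17.7  41.8]
125 x [-139.7 -135.9  -50.5] y [-19.2  41.4]
135 x [-139.9 -135.   -49.1] y [-19.7  42.6]
145 x [-140.1 -136.3  -49.9] y [-17.8  42.1]
```

View pics/c1.png

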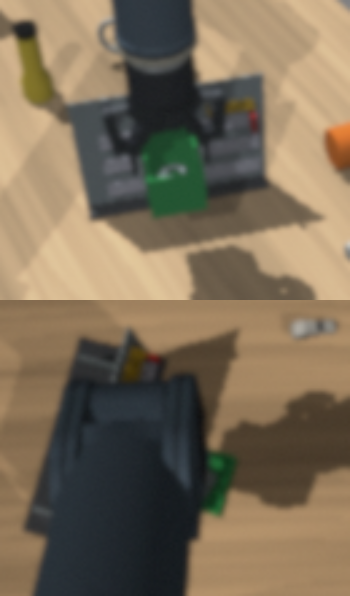

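Held bin: front at panel x ≈ -140, so its origin is at -95. Its underside is at ~107 mm and it is level. In the crop it sits clear of the rail, with the keeper at right (240,105). Approach, then feel for the face.

Call:
{"op": "play_rows", "data": {"deltas": [{"turn": [0,0,0],"translation": [0.5,2,0],"jaw": 0.6},{"turn": [0,0,0],"translation": [1,4,0],"jaw": 0.6},{"turn": [0,0,0],"translation": [1.4,5,0],"jaw": 0.6},{"turn": [0,0,0],"translation": [1.4,5,0],"jaw": 0.6},{"turn": [0,0,0],"translation": [1.4,5,0],"jaw": 0.6},{"turn": [0,0,0],"translation": [1.1,4,0],"jaw": 0.6},{"turn": [0,0,0],"translation": [0.8,3,0],"jaw": 0.6},{"turn": [0,0,0],"translation": [0.3,1,0],"jaw": 0.6},{"turn": [0,0,0],"translation": [0,0,0],"jaw": 0.6},{"turn": [0,0,0],"translation": [0,0,0],"jaw": 0.6}]}}

```text
time: 8.2
ee_pos: [0.4901, 0.1906, 0.1263]
orientation: [-3.142, 0.0, 1.292]
wrist_force: [0.7, -0.7, -2.1]
gripper_width: 0.0636
grip_force: 66.3
```

Run:
```python
from h import *
s=read_state(); print(s["ee_pos"],s["orientation"],s["wrist_force"],s["ft_torque"])
u=lambda a:np.array([np.cos(a),np.sin(a)]); a=np.radians(74); B=np.stack([u(a),u(a+np.pi/2)],1)
print((s["ee_pos"][:2]-[.520,.242])@B*1000)
```

```text
[0.49006548 0.19056428 0.12631399] [-3.14157327e+00  9.80205135e-05  1.29156931e+00] [ 0.67750987 -0.70677882 -2.14939378] [ 0.05441353 -0.02314612 -0.04664687]
[-57.69425942  14.59730622]
```

Call:
{"op": "play_rows", "data": {"deltas": [{"turn": [0,0,0],"translation": [0.3,0.9,0],"jaw": 0.6},{"turn": [0,0,0],"translation": [0.3,0.9,0],"jaw": 0.6},{"turn": [0,0,0],"translation": [0.3,0.9,0],"jaw": 0.6},{"turn": [0,0,0],"translation": [0.2,0.9,0],"jaw": 0.6},{"turn": [0,0,0],"translation": [0.2,0.9,0],"jaw": 0.6},{"turn": [0,0,0],"translation": [0.3,0.9,0],"jaw": 0.6},{"turn": [0,0,0],"translation": [0.2,0.9,0],"jaw": 0.6},{"turn": [0,0,0],"translation": [0,0,0],"jaw": 0.6},{"turn": [0,0,0],"translation": [0,0,0],"jaw": 0.6},{"turn": [0,0,0],"translation": [0,0,0],"jaw": 0.6}]}}

```text
time: 9.2
ee_pos: [0.4917, 0.1964, 0.1263]
orientation: [-3.141, 0.001, 1.291]
wrist_force: [-0.9, -4.4, 0.3]
gripper_width: 0.0633
grip_force: 66.3
```

Call:
{"op": "play_rows", "data": {"deltas": [{"turn": [0,0,0],"translation": [0.2,0.7,0],"jaw": 0.6},{"turn": [0,0,0],"translation": [0,0,0],"jaw": 0.6},{"turn": [0,0,0],"translation": [0.2,0.7,0],"jaw": 0.6},{"turn": [0,0,0],"translation": [0,0,0],"jaw": 0.6},{"turn": [0,0,0],"translation": [0.2,0.7,0],"jaw": 0.6},{"turn": [0,0,0],"translation": [0,0,0],"jaw": 0.6},{"turn": [0,0,0],"translation": [0,0,0],"jaw": 0.6},{"turn": [0,0,0],"translation": [0,0,0],"jaw": 0.6},{"turn": [0,0,0],"translation": [0,0,0],"jaw": 0.6},{"turn": [0,0,0],"translation": [0,0,0],"jaw": 0.6}]}}

```text
time: 10.2
ee_pos: [0.4917, 0.1965, 0.1263]
orientation: [-3.141, 0.003, 1.29]
wrist_force: [-3.6, -11.9, 4.0]
gripper_width: 0.0634
grip_force: 66.8
```

Call:
{"op": "play_rows", "data": {"deltas": [{"turn": [0,0,0],"translation": [-0.8,-2.5,0],"jaw": 0.6},{"turn": [0,0,0],"translation": [-0.8,-2.8,0],"jaw": 0.6},{"turn": [0,0,0],"translation": [-0.9,-3,0],"jaw": 0.6},{"turn": [0,0,0],"translation": [0,0,0],"jaw": 0.6},{"turn": [0,0,0],"translation": [0,0,-2],"jaw": 0.6},{"turn": [0,0,0],"translation": [0,0,-3],"jaw": 0.6},{"turn": [0,0,0],"translation": [0,0,-2],"jaw": 0.6},{"turn": [0,0,0],"translation": [0,0,0],"jaw": 0.6},{"turn": [0,0,0],"translation": [0,0,0],"jaw": 0.6},{"turn": [0,0,0],"translation": [0,0,0],"jaw": 0.6}]}}

```text
time: 11.2
ee_pos: [0.49, 0.1909, 0.1193]
orientation: [3.142, -0.0, 1.292]
wrist_force: [1.3, 0.7, -2.2]
gripper_width: 0.0635
grip_force: 66.1
```

```bash
cat > s.py <<'E'
from h import *
s=read_state(); print(s["ee_pos"],s["orientation"],s["wrist_force"],s["ft_torque"])
u=lambda a:np.array([np.cos(a),np.sin(a)]); a=np.radians(74); B=np.stack([u(a),u(a+np.pi/2)],1)
print("panel xy",(s["ee_pos"][:2]-[.520,.242])@B*1000,"force panel xy",s["wrist_force"][:2]@B)
E
python3 s.py
```

```text
[0.49002704 0.19090296 0.1193173 ] [ 3.14159175e+00 -4.06239534e-05  1.29174255e+00] [ 1.26410631  0.7016523  -2.18578146] [ 0.05945026 -0.02081478  0.01598678]
panel xy [-57.3792932  14.7276073] force panel xy [ 1.02290641 -1.02173539]
```

Call:
{"op": "play_rows", "data": {"deltas": [{"turn": [0,0,0],"translation": [0,0,-2],"jaw": 0.6},{"turn": [0,0,0],"translation": [0,0,-2],"jaw": 0.6},{"turn": [0,0,0],"translation": [0,0,-2],"jaw": 0.6},{"turn": [0,0,0],"translation": [0,0,-2],"jaw": 0.6},{"turn": [0,0,0],"translation": [0,0,-2],"jaw": 0.6},{"turn": [0,0,0],"translation": [0,0,-1],"jaw": 0.6},{"turn": [0,0,0],"translation": [0,0,-1],"jaw": 0.6},{"turn": [0,0,0],"translation": [0,0,-1],"jaw": 0.6},{"turn": [0,0,0],"translation": [0,0,-1],"jaw": 0.6},{"turn": [0,0,0],"translation": [0,0,-1],"jaw": 0.6}]}}

```text
time: 12.2
ee_pos: [0.4901, 0.1909, 0.1048]
orientation: [3.141, -0.001, 1.292]
wrist_force: [-6.1, -2.3, 15.7]
gripper_width: 0.0633
grip_force: 67.8
```

Call:
{"op": "play_rows", "data": {"deltas": [{"turn": [0,0,0],"translation": [0,0,0],"jaw": 0.6},{"turn": [0,0,0],"translation": [0,0,0],"jaw": 0.6},{"turn": [0,0,0],"translation": [0,0,-0.5],"jaw": 0.6},{"turn": [0,0,0],"translation": [0,0,-0.5],"jaw": 0.6},{"turn": [0,0,0],"translation": [0,0,-0.5],"jaw": 0.6},{"turn": [0,0,0],"translation": [0,0,-0.5],"jaw": 0.6},{"turn": [0,0,0],"translation": [0,0,0],"jaw": 0.6},{"turn": [0,0,0],"translation": [0,0,0],"jaw": 0.6},{"turn": [0,0,0],"translation": [0,0,0],"jaw": 0.6},{"turn": [0,0,0],"translation": [0,0,0],"jaw": 0.6}]}}

```text
time: 13.2
ee_pos: [0.4904, 0.191, 0.1034]
orientation: [3.141, -0.001, 1.291]
wrist_force: [-4.3, -1.5, 10.9]
gripper_width: 0.0633
grip_force: 67.8
```

Call:
{"op": "play_rows", "data": {"deltas": [{"turn": [0,0,0],"translation": [0,0,2],"jaw": 0.6},{"turn": [0,0,0],"translation": [0,0,2],"jaw": 0.6},{"turn": [0,0,0],"translation": [0,0,2],"jaw": 0.6},{"turn": [0,0,0],"translation": [0,0,2],"jaw": 0.6},{"turn": [0,0,0],"translation": [0,0,1],"jaw": 0.6},{"turn": [0,0,0],"translation": [0,0,0],"jaw": 0.6},{"turn": [0,0,0],"translation": [0,0,0],"jaw": 0.6},{"turn": [0,0,0],"translation": [0,0,0],"jaw": 0.6},{"turn": [0,0,0],"translation": [0,0,0],"jaw": 0.6},{"turn": [0,0,0],"translation": [0,0,0],"jaw": 0.6}]}}

```text
time: 14.2
ee_pos: [0.4899, 0.1909, 0.1112]
orientation: [-3.141, 0.0, 1.292]
wrist_force: [-0.0, -0.1, -2.7]
gripper_width: 0.063
grip_force: 66.4
```

```bash
cat > b.py <<'E'
from h import *
import sys
t=sys.argv[1]
u=lambda a:np.array([np.cos(a),np.sin(a)]); a=np.radians(74); B=np.stack([u(a),u(a+np.pi/2)],1); O=np.array([.520,.242])
for n in("side","top"):
    C=[grab(n) for _ in range(3)]; c=C[0]["color"]; P=np.nanmedian([k["P"] for k in C],0)
    hsv=cv2.cvtColor(c,cv2.COLOR_BGR2HSV); g=cv2.inRange(hsv,(45,90,30),(85,255,255))>0
    E=(P[...,:2]-O)@B*1000; Z=P[...,2]*1000
    k=g&(E[...,0]>-170)&(E[...,0]<0)&(abs(E[...,1])<120)&(Z>60)&(Z<180)
    e=E[k];z=Z[k]; lo,hi=np.percentile(z,[1,99]); print(n,k.sum(),"z",lo.round(1),hi.round(1),"y",np.percentile(e[:,1],[1,99]).round(1),"x",np.percentile(e[:,0],[1,99]).round(1))
    f=(e[:,0]<np.percentile(e[:,0],1)+14)&(z<lo+45)
    if n=="side":
        A=np.c_[np.ones(f.sum()),e[f,1]-10,z[f]-120]; w=np.linalg.lstsq(A,e[f,0],rcond=None)[0]; r=e[f,0]-A@w; f2=abs(r)<3
        w=np.linalg.lstsq(A[f2],e[f][f2,0],rcond=None)[0]; print(" front n",f2.sum(),"x",w[0].round(2),"yaw err deg",-np.degrees(w[1]).round(2),"pitch deg",np.degrees(w[2]).round(2))
        F=(abs(E[...,0])<8)&(abs(E[...,1])<118)&(Z>150)&(Z<176)&~g
        print(" face x",np.median(E[F][:,0]).round(2),F.sum())
        for y0,y1 in((-44,-30),(60,88)):
            m=(E[...,0]>-22)&(E[...,0]<-8)&(E[...,1]>y0)&(E[...,1]<y1)&(Z>118)&(Z<130)&~g
            print(" rail front",m.sum(),np.percentile(E[m][:,0],[10,50,90]).round(1) if m.sum() else 0)
    cv2.imwrite(f"pics/{n}{t}.png",c)
c=cv2.imread(f"pics/side{t}.png")[120:230,210:330]; cv2.imwrite(f"pics/c{t}.png",cv2.resize(c,None,fx=5,fy=5,interpolation=cv2.INTER_CUBIC))
E
python3 b.py 2; python3 s.py
```

```text
side 623 z 94.7 166.1 y [-19.2  43. ] x [-109.5  -18.8]
 front n 226 x -107.36 yaw err deg -0.08 pitch deg -1.78
 face x 1.85 201
 rail front 0 0
 rail front 13 [-12.1 -11.1 -10.1]
top 176 z 93.3 155.1 y [-14.7  47.5] x [-110.9  -77.9]
[0.49000003 0.19086343 0.11130458] [-3.14156225e+00 -2.03572303e-05  1.29175261e+00] [ 0.39151085  0.32115657 -3.07737366] [ 0.04921564  0.03549153 -0.01909155]
panel xy [-57.42473663  14.74266902] force panel xy [ 0.41663053 -0.28782164]
```

View pics/c2.png

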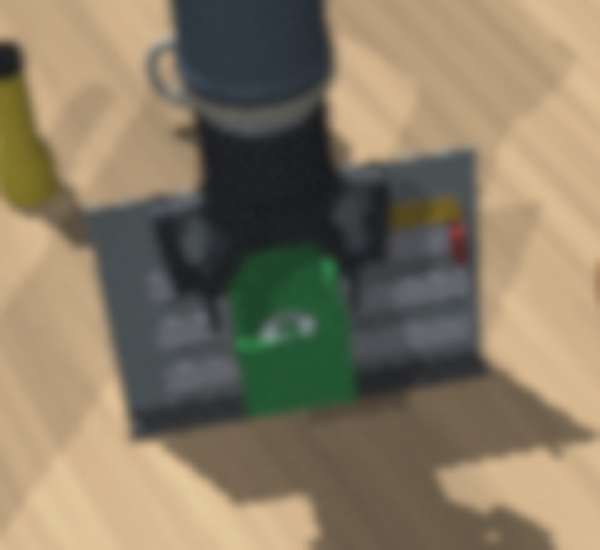

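The contact I felt was the back wall against the rail's front (the underside is already below the rail top), so xo was -59 there and is about -65 now. The camera agrees (front at -107…-109), so the lip landed on the rail. Shift 3.8 mm towards the panel and retry.

Call:
{"op": "play_rows", "data": {"deltas": [{"turn": [0,0,0],"translation": [0.5,1.8,0],"jaw": 0.6},{"turn": [0,0,0],"translation": [0.5,1.8,0],"jaw": 0.6},{"turn": [0,0,0],"translation": [0,0,0],"jaw": 0.6},{"turn": [0,0,0],"translation": [0,0,-1.5],"jaw": 0.6},{"turn": [0,0,0],"translation": [0,0,-1.5],"jaw": 0.6},{"turn": [0,0,0],"translation": [0,0,-1],"jaw": 0.6},{"turn": [0,0,0],"translation": [0,0,-1],"jaw": 0.6},{"turn": [0,0,0],"translation": [0,0,-1],"jaw": 0.6},{"turn": [0,0,0],"translation": [0,0,-1],"jaw": 0.6},{"turn": [0,0,0],"translation": [0,0,0],"jaw": 0.6}]}}

```text
time: 15.5
ee_pos: [0.4909, 0.1944, 0.1041]
orientation: [-3.141, 0.0, 1.292]
wrist_force: [-0.9, -0.5, -2.5]
gripper_width: 0.0633
grip_force: 66.4
```

```bash
python3 s.py
```

```text
[0.49094476 0.19444782 0.10414792] [-3.14146158e+00  1.43213452e-04  1.29179198e+00] [-0.86353324 -0.50531146 -2.45253016] [ 0.01186359  0.01552544 -0.0304061 ]
panel xy [-53.71879993  14.82252893] force panel xy [-0.72375857  0.69079871]
```

Call:
{"op": "play_rows", "data": {"deltas": [{"turn": [0,0,0],"translation": [0,0,-1],"jaw": 0.6},{"turn": [0,0,0],"translation": [0,0,-1],"jaw": 0.6},{"turn": [0,0,0],"translation": [0,0,-1],"jaw": 0.6},{"turn": [0,0,0],"translation": [0,0,-1],"jaw": 0.6},{"turn": [0,0,0],"translation": [0,0,0],"jaw": 0.6},{"turn": [0,0,0],"translation": [0,0,0],"jaw": 0.6},{"turn": [0,0,0],"translation": [0,0,0],"jaw": 0.6},{"turn": [0,0,0],"translation": [0,0,0],"jaw": 0.6},{"turn": [0,0,0],"translation": [0,0,0],"jaw": 0.6},{"turn": [0,0,0],"translation": [0,0,0],"jaw": 0.6}]}}

```text
time: 16.5
ee_pos: [0.491, 0.1945, 0.1003]
orientation: [-3.142, -0.0, 1.292]
wrist_force: [-0.1, -0.3, -1.5]
gripper_width: 0.0636
grip_force: 66.4
```

```bash
python3 s.py
```

```text
[0.49100359 0.19448566 0.1003122 ] [-3.14158279e+00 -3.99447588e-05  1.29177361e+00] [-0.1422157  -0.34814639 -1.49169162] [-0.02057656  0.00085697  0.05558848]
panel xy [-53.6662067   14.77641672] force panel xy [-0.37385975  0.04074436]
```

Free at 100.3, so the lip is in the channel. Continue to home.

Call:
{"op": "play_rows", "data": {"deltas": [{"turn": [0,0,0],"translation": [0,0,-1],"jaw": 0.6},{"turn": [0,0,0],"translation": [0,0,-1],"jaw": 0.6},{"turn": [0,0,0],"translation": [0,0,-1],"jaw": 0.6},{"turn": [0,0,0],"translation": [0,0,-0.5],"jaw": 0.6},{"turn": [0,0,0],"translation": [0,0,0],"jaw": 0.6},{"turn": [0,0,0],"translation": [0,0,-0.5],"jaw": 0.6},{"turn": [0,0,0],"translation": [0,0,-0.5],"jaw": 0.6},{"turn": [0,0,0],"translation": [0,0,0],"jaw": 0.6},{"turn": [0,0,0],"translation": [0,0,0],"jaw": 0.6},{"turn": [0,0,0],"translation": [0,0,0],"jaw": 0.6}]}}

```text
time: 17.5
ee_pos: [0.491, 0.1945, 0.0958]
orientation: [3.142, -0.0, 1.292]
wrist_force: [-0.7, 0.3, -3.3]
gripper_width: 0.0635
grip_force: 66.4
```

```bash
python3 s.py
```

```text
[0.49102567 0.19447008 0.0958044 ] [ 3.14153887e+00 -9.33919805e-06  1.29180025e+00] [-0.65939502  0.28451549 -3.28691048] [-0.0172542   0.0023262  -0.00914615]
panel xy [-53.67510166  14.75089239] force panel xy [0.09173994 0.71227427]
```

Call:
{"op": "play_rows", "data": {"deltas": [{"turn": [0,0,0],"translation": [0,0,-0.5],"jaw": 0.6},{"turn": [0,0,0],"translation": [0,0,-0.5],"jaw": 0.6},{"turn": [0,0,0],"translation": [0,0,-0.5],"jaw": 0.6},{"turn": [0,0,0],"translation": [0,0,-0.5],"jaw": 0.6},{"turn": [0,0,0],"translation": [0,0,0],"jaw": 0.6},{"turn": [0,0,0],"translation": [0,0,-0.5],"jaw": 0.6},{"turn": [0,0,0],"translation": [0,0,0],"jaw": 0.6},{"turn": [0,0,0],"translation": [0,0,0],"jaw": 0.6},{"turn": [0,0,0],"translation": [0,0,0],"jaw": 0.6},{"turn": [0,0,0],"translation": [0,0,0],"jaw": 0.6}]}}

```text
time: 18.5
ee_pos: [0.491, 0.1945, 0.0933]
orientation: [-3.142, -0.0, 1.292]
wrist_force: [-0.3, 0.0, -2.7]
gripper_width: 0.0634
grip_force: 66.4
```

```bash
python3 s.py
```

```text
[0.49099758 0.1944909  0.09330666] [-3.14158798e+00 -1.89613668e-05  1.29179943e+00] [-0.34324925  0.03574216 -2.68509896] [ 0.02923023 -0.02009262 -0.02070431]
panel xy [-53.66282839  14.78363177] force panel xy [-0.06025475  0.33980423]
```

Call:
{"op": "play_rows", "data": {"deltas": [{"turn": [0,0,0],"translation": [0,0,-0.5],"jaw": 0.6},{"turn": [0,0,0],"translation": [0,0,-0.5],"jaw": 0.6},{"turn": [0,0,0],"translation": [0,0,-0.5],"jaw": 0.6},{"turn": [0,0,0],"translation": [0,0,0],"jaw": 0.6},{"turn": [0,0,0],"translation": [0,0,-0.5],"jaw": 0.6},{"turn": [0,0,0],"translation": [0,0,0],"jaw": 0.6},{"turn": [0,0,0],"translation": [0,0,0],"jaw": 0.6},{"turn": [0,0,0],"translation": [0,0,0],"jaw": 0.6},{"turn": [0,0,0],"translation": [0,0,0],"jaw": 0.6},{"turn": [0,0,0],"translation": [0,0,0],"jaw": 0.6}]}}

```text
time: 19.5
ee_pos: [0.4912, 0.1947, 0.0922]
orientation: [3.141, -0.001, 1.292]
wrist_force: [-3.8, -1.0, 12.4]
gripper_width: 0.0632
grip_force: 67.9
```

```bash
python3 s.py; python3 b.py 3
```

```text
[0.49115195 0.19468527 0.09222768] [ 3.14131847e+00 -1.32020862e-03  1.29168558e+00] [-3.81918133 -0.95703126 12.36015148] [0.41309362 0.55191444 0.1162641 ]
panel xy [-53.43343828  14.68882238] force panel xy [-1.97266653  3.40743916]
side 603 z 75.8 167.1 y [-19.5  42.9] x [-105.9  -15. ]
 front n 219 x -104.2 yaw err deg -0.52 pitch deg -2.76
 face x 1.97 272
 rail front 7 [-12.5 -11.2 -10.7]
 rail front 10 [-13.7 -13.  -11.9]
top 171 z 73.1 135.5 y [-14.3  47.2] x [-107.1  -73.5]
```

Home on the rail: contact at TCP 92.2 with the underside at ~75. Ease the load, then slide.

Call:
{"op": "play_rows", "data": {"deltas": [{"turn": [0,0,0],"translation": [0,0,0.4],"jaw": 0.6},{"turn": [0,0,0],"translation": [0,0,0.3],"jaw": 0.6},{"turn": [0,0,0],"translation": [1.9,-0.5,0],"jaw": 0.6},{"turn": [0,0,0],"translation": [3.8,-1.1,0],"jaw": 0.6},{"turn": [0,0,0],"translation": [4.8,-1.4,0],"jaw": 0.6},{"turn": [0,0,0],"translation": [4.8,-1.4,0],"jaw": 0.6},{"turn": [0,0,0],"translation": [4.8,-1.4,0],"jaw": 0.6},{"turn": [0,0,0],"translation": [2.9,-0.8,0],"jaw": 0.6},{"turn": [0,0,0],"translation": [1,-0.3,0],"jaw": 0.6},{"turn": [0,0,0],"translation": [0,0,0],"jaw": 0.6}]}}

```text
time: 20.8
ee_pos: [0.5145, 0.188, 0.0923]
orientation: [-3.14, -0.001, 1.292]
wrist_force: [-6.2, 1.0, 9.4]
gripper_width: 0.0635
grip_force: 67.4
```

```bash
python3 s.py
```

```text
[0.51453535 0.18803458 0.0923439 ] [-3.14043088e+00 -5.94333742e-04  1.29236852e+00] [-6.20446344  0.98797217  9.44406452] [0.58673017 0.73789245 0.17840371]
panel xy [-53.38115532  -9.62193048] force panel xy [-0.76048209  6.23643509]
```

Call:
{"op": "play_rows", "data": {"deltas": [{"turn": [0,0,0],"translation": [0,0,0.4],"jaw": 0.6},{"turn": [0,0,0],"translation": [0,0,0.2],"jaw": 0.6},{"turn": [0,0,0],"translation": [1.9,-0.5,0],"jaw": 0.6},{"turn": [0,0,0],"translation": [3.8,-1.1,0],"jaw": 0.6},{"turn": [0,0,0],"translation": [3.8,-1.1,0],"jaw": 0.6},{"turn": [0,0,0],"translation": [3.8,-1.1,0],"jaw": 0.6},{"turn": [0,0,0],"translation": [2.9,-0.8,0],"jaw": 0.6},{"turn": [0,0,0],"translation": [1.9,-0.5,0],"jaw": 0.6},{"turn": [0,0,0],"translation": [1,-0.3,0],"jaw": 0.6},{"turn": [0,0,0],"translation": [0,0,0],"jaw": 0.6}]}}

```text
time: 21.8
ee_pos: [0.5344, 0.182, 0.0926]
orientation: [3.141, -0.0, 1.292]
wrist_force: [-0.3, -0.3, 0.8]
gripper_width: 0.0635
grip_force: 66.5
```

```bash
python3 s.py; python3 b.py 4
```

```text
[0.5343888  0.18202765 0.09258615] [ 3.14120896e+00 -2.41640810e-06  1.29154012e+00] [-0.32305047 -0.28930822  0.77384081] [0.13906921 0.16555631 0.01650897]
panel xy [-53.68303441 -30.36202651] force panel xy [-0.36714569  0.23079189]
side 606 z 76.0 168.5 y [-64.6  -2. ] x [-106.1  -15.4]
 front n 216 x -104.05 yaw err deg -0.3 pitch deg -2.02
 face x 2.03 274
 rail front 0 0
 rail front 28 [-13.  -11.6 -10.2]
top 174 z 74.1 135.1 y [-59.6   3.7] x [-107.2  -75.1]
```

View pics/c4.png

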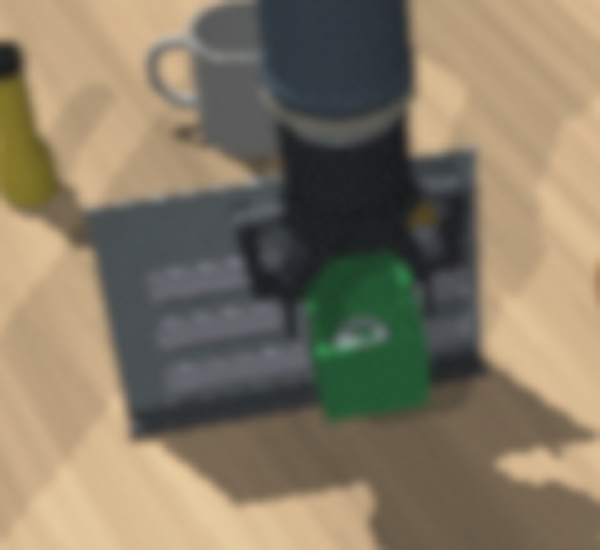

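Call:
{"op": "play_rows", "data": {"deltas": [{"turn": [0,0,0],"translation": [1.5,-0.4,0],"jaw": 0.6},{"turn": [0,0,0],"translation": [1.5,-0.4,0],"jaw": 0.6},{"turn": [0,0,0],"translation": [1.5,-0.4,0],"jaw": 0.6},{"turn": [0,0,0],"translation": [1,-0.3,0],"jaw": 0.6},{"turn": [0,0,0],"translation": [1,-0.3,0],"jaw": 0.6},{"turn": [0,0,0],"translation": [1,-0.3,0],"jaw": 0.6},{"turn": [0,0,0],"translation": [1,-0.3,0],"jaw": 0.6},{"turn": [0,0,0],"translation": [0,0,0],"jaw": 0.6},{"turn": [0,0,0],"translation": [0,0,0],"jaw": 0.6},{"turn": [0,0,0],"translation": [0,0,0],"jaw": 0.6}]}}

```text
time: 23.1
ee_pos: [0.5429, 0.1797, 0.0926]
orientation: [3.141, -0.0, 1.292]
wrist_force: [-1.3, -0.0, -0.3]
gripper_width: 0.063
grip_force: 66.5
```

```bash
python3 s.py
```

```text
[0.54286836 0.17971346 0.09261938] [ 3.14111072e+00 -9.75824482e-05  1.29161723e+00] [-1.28172136 -0.03363781 -0.30384833] [ 0.12763741  0.0535109  -0.02466162]
panel xy [-53.57029334 -39.1509806 ] force panel xy [-0.38562503  1.22279781]
```

Call:
{"op": "play_rows", "data": {"deltas": [{"turn": [0,0,0],"translation": [1,-0.3,0],"jaw": 0.6},{"turn": [0,0,0],"translation": [1,-0.3,0],"jaw": 0.6},{"turn": [0,0,0],"translation": [1,-0.3,0],"jaw": 0.6},{"turn": [0,0,0],"translation": [1,-0.3,0],"jaw": 0.6},{"turn": [0,0,0],"translation": [1,-0.3,0],"jaw": 0.6},{"turn": [0,0,0],"translation": [0,0,0],"jaw": 0.6},{"turn": [0,0,0],"translation": [0,0,0],"jaw": 0.6},{"turn": [0,0,0],"translation": [0,0,0],"jaw": 0.6},{"turn": [0,0,0],"translation": [0,0,0],"jaw": 0.6},{"turn": [0,0,0],"translation": [0,0,0],"jaw": 0.6}]}}

```text
time: 24.1
ee_pos: [0.5478, 0.1782, 0.0926]
orientation: [3.141, -0.0, 1.292]
wrist_force: [-0.1, -0.6, -0.0]
gripper_width: 0.0634
grip_force: 66.4
```

```bash
python3 s.py
```

```text
[0.54783579 0.17819135 0.09261   ] [ 3.14115363e+00 -5.65215840e-05  1.29160576e+00] [-0.12205529 -0.62225883 -0.02306712] [ 0.06543817 -0.10015423 -0.0724726 ]
panel xy [-53.66423275 -44.34552498] force panel xy [-0.63179658 -0.0541907 ]
```

Call:
{"op": "play_rows", "data": {"deltas": [{"turn": [0,0,0],"translation": [1,-0.3,0],"jaw": 0.6},{"turn": [0,0,0],"translation": [1,-0.3,0],"jaw": 0.6},{"turn": [0,0,0],"translation": [1,-0.3,0],"jaw": 0.6},{"turn": [0,0,0],"translation": [1,-0.3,0],"jaw": 0.6},{"turn": [0,0,0],"translation": [1,-0.3,0],"jaw": 0.6},{"turn": [0,0,0],"translation": [0,0,0],"jaw": 0.6},{"turn": [0,0,0],"translation": [0,0,0],"jaw": 0.6},{"turn": [0,0,0],"translation": [0,0,0],"jaw": 0.6},{"turn": [0,0,0],"translation": [0,0,0],"jaw": 0.6},{"turn": [0,0,0],"translation": [0,0,0],"jaw": 0.6}]}}

```text
time: 25.1
ee_pos: [0.5528, 0.1767, 0.0926]
orientation: [3.141, -0.0, 1.292]
wrist_force: [0.3, 0.3, 0.2]
gripper_width: 0.0634
grip_force: 66.4
```

```bash
python3 s.py
```

```text
[0.55282193 0.17672112 0.09260855] [ 3.14119736e+00 -7.91996790e-05  1.29157749e+00] [0.30651346 0.32938351 0.24049528] [ 0.11258408 -0.10152275  0.00770343]
panel xy [-53.70313988 -49.54376088] force panel xy [ 0.40111031 -0.20384925]
```

Call:
{"op": "play_rows", "data": {"deltas": [{"turn": [0,0,0],"translation": [1,-0.3,0],"jaw": 0.6},{"turn": [0,0,0],"translation": [1,-0.3,0],"jaw": 0.6},{"turn": [0,0,0],"translation": [1,-0.3,0],"jaw": 0.6},{"turn": [0,0,0],"translation": [1,-0.3,0],"jaw": 0.6},{"turn": [0,0,0],"translation": [1,-0.3,0],"jaw": 0.6},{"turn": [0,0,0],"translation": [0,0,0],"jaw": 0.6},{"turn": [0,0,0],"translation": [0,0,0],"jaw": 0.6},{"turn": [0,0,0],"translation": [0,0,0],"jaw": 0.6},{"turn": [0,0,0],"translation": [0,0,0],"jaw": 0.6},{"turn": [0,0,0],"translation": [0,0,0],"jaw": 0.6}]}}

```text
time: 26.1
ee_pos: [0.5578, 0.1752, 0.0926]
orientation: [3.141, -0.0, 1.292]
wrist_force: [0.5, -0.8, 0.8]
gripper_width: 0.0635
grip_force: 66.4
```

```bash
python3 s.py
```

```text
[0.55781163 0.17518672 0.0926062 ] [ 3.14119214e+00 -4.33766229e-05  1.29158789e+00] [ 0.47138667 -0.80352983  0.77686548] [ 0.12052926 -0.05825387 -0.0026297 ]
panel xy [-53.80274606 -54.76310342] force panel xy [-0.64247067 -0.67460879]
```

Call:
{"op": "play_rows", "data": {"deltas": [{"turn": [0,0,0],"translation": [1,-0.3,0],"jaw": 0.6},{"turn": [0,0,0],"translation": [1,-0.2,0],"jaw": 0.6},{"turn": [0,0,0],"translation": [1,-0.3,0],"jaw": 0.6},{"turn": [0,0,0],"translation": [1,-0.3,0],"jaw": 0.6},{"turn": [0,0,0],"translation": [1,-0.2,0],"jaw": 0.6},{"turn": [0,0,0],"translation": [0,0,0],"jaw": 0.6},{"turn": [0,0,0],"translation": [0,0,0],"jaw": 0.6},{"turn": [0,0,0],"translation": [0,0,0],"jaw": 0.6},{"turn": [0,0,0],"translation": [0,0,0],"jaw": 0.6},{"turn": [0,0,0],"translation": [0,0,0],"jaw": 0.6}]}}

```text
time: 27.1
ee_pos: [0.5628, 0.1739, 0.0926]
orientation: [3.141, -0.0, 1.292]
wrist_force: [0.4, 0.7, 0.8]
gripper_width: 0.0631
grip_force: 66.5
```

```bash
python3 s.py
```

```text
[0.5627983  0.1739179  0.09261851] [ 3.14122950e+00 -5.42897207e-05  1.29165855e+00] [0.43536686 0.69981737 0.76897945] [ 0.07779519 -0.06558042  0.01677726]
panel xy [-53.64790824 -59.90633767] force panel xy [ 0.79271101 -0.22560567]
```

Call:
{"op": "play_rows", "data": {"deltas": [{"turn": [0,0,0],"translation": [1,-0.3,0],"jaw": 0.6},{"turn": [0,0,0],"translation": [1,-0.3,0],"jaw": 0.6},{"turn": [0,0,0],"translation": [1,-0.3,0],"jaw": 0.6},{"turn": [0,0,0],"translation": [1,-0.3,0],"jaw": 0.6},{"turn": [0,0,0],"translation": [0,0,0],"jaw": 0.6},{"turn": [0,0,0],"translation": [0,0,0],"jaw": 0.6},{"turn": [0,0,0],"translation": [0,0,0],"jaw": 0.6},{"turn": [0,0,0],"translation": [0,0,0],"jaw": 0.6},{"turn": [0,0,0],"translation": [0,0,0],"jaw": 0.6},{"turn": [0,0,0],"translation": [0,0,0],"jaw": 0.6}]}}

```text
time: 28.1
ee_pos: [0.5668, 0.1727, 0.0926]
orientation: [3.141, -0.0, 1.292]
wrist_force: [0.4, -0.1, 0.4]
gripper_width: 0.0632
grip_force: 66.5
```

```bash
python3 s.py
```

```text
[0.56679397 0.17272349 0.09261766] [ 3.14124697e+00 -5.40606160e-05  1.29169787e+00] [ 0.38584126 -0.06879189  0.44706781] [ 0.11873553 -0.09312125  0.00725355]
panel xy [-53.6946865  -64.07644389] force panel xy [ 0.04022526 -0.38985604]
```

Call:
{"op": "play_rows", "data": {"deltas": [{"turn": [0,0,0],"translation": [1,-0.3,0],"jaw": 0.6},{"turn": [0,0,0],"translation": [1,-0.3,0],"jaw": 0.6},{"turn": [0,0,0],"translation": [1,-0.3,0],"jaw": 0.6},{"turn": [0,0,0],"translation": [1,-0.2,0],"jaw": 0.6},{"turn": [0,0,0],"translation": [0,0,0],"jaw": 0.6},{"turn": [0,0,0],"translation": [0,0,0],"jaw": 0.6},{"turn": [0,0,0],"translation": [0,0,0],"jaw": 0.6},{"turn": [0,0,0],"translation": [0,0,0],"jaw": 0.6},{"turn": [0,0,0],"translation": [0,0,0],"jaw": 0.6},{"turn": [0,0,0],"translation": [0,0,0],"jaw": 0.6}]}}

```text
time: 29.1
ee_pos: [0.5681, 0.1723, 0.0925]
orientation: [-3.137, 0.001, 1.293]
wrist_force: [-11.3, 1.6, 8.6]
gripper_width: 0.0633
grip_force: 67.3
```

```bash
python3 s.py
```

```text
[0.56810766 0.17231654 0.09246959] [-3.13696249e+00  5.55065539e-04  1.29310637e+00] [-11.28781195   1.58739151   8.60422627] [0.63484333 1.75214941 0.41847721]
panel xy [-53.72377267 -65.45141641] force panel xy [-1.58544399 11.28808566]
```

Firm contact: 11 N against the stop. Ease off to a light press, then release.

Call:
{"op": "play_rows", "data": {"deltas": [{"turn": [0,0,0],"translation": [-0.8,0.2,0],"jaw": 0.6},{"turn": [0,0,0],"translation": [-0.8,0.2,0],"jaw": 0.6},{"turn": [0,0,0],"translation": [0,0,0],"jaw": 0.6},{"turn": [0,0,0],"translation": [0,0,0],"jaw": 0.6},{"turn": [0,0,0],"translation": [0,0,0],"jaw": 0.6},{"turn": [0,0,0],"translation": [0,0,0],"jaw": 0.6},{"turn": [0,0,0],"translation": [0,0,0],"jaw": 0.6},{"turn": [0,0,0],"translation": [0,0,0],"jaw": 0.6},{"turn": [0,0,0],"translation": [0,0,0],"jaw": 0.6},{"turn": [0,0,0],"translation": [0,0,0],"jaw": 0.6}]}}

```text
time: 30.1
ee_pos: [0.5681, 0.1723, 0.0925]
orientation: [-3.14, 0.0, 1.292]
wrist_force: [-6.3, 0.4, 5.3]
gripper_width: 0.0633
grip_force: 66.9
```

```bash
python3 s.py
```

```text
[0.56813358 0.17231484 0.09249972] [-3.13983038e+00  2.58100503e-04  1.29232682e+00] [-6.32978332  0.44142422  5.29563222] [0.43510896 0.98797323 0.21935174]
panel xy [-53.71826234 -65.47680026] force panel xy [-1.32040055  6.20625125]
```

Still 6 N against the stop. Open gradually.

Call:
{"op": "play_rows", "data": {"deltas": [{"turn": [0,0,0],"translation": [-0.5,0.1,0],"jaw": 0.6},{"turn": [0,0,0],"translation": [0,0,0],"jaw": 0.72},{"turn": [0,0,0],"translation": [0,0,0],"jaw": 0.75},{"turn": [0,0,0],"translation": [0,0,0],"jaw": 0.78},{"turn": [0,0,0],"translation": [0,0,0],"jaw": 0.82},{"turn": [0,0,0],"translation": [0,0,0],"jaw": 0.87},{"turn": [0,0,0],"translation": [0,0,0],"jaw": 0.92},{"turn": [0,0,0],"translation": [0,0,0],"jaw": 0.97},{"turn": [0,0,0],"translation": [0,0,0],"jaw": 0.97},{"turn": [0,0,0],"translation": [0,0,0],"jaw": 0.97}]}}

```text
time: 31.1
ee_pos: [0.5685, 0.1722, 0.0926]
orientation: [3.142, -0.0, 1.292]
wrist_force: [-0.4, 0.9, 0.2]
gripper_width: 0.083
grip_force: 0.0
```

Call:
{"op": "play_rows", "data": {"deltas": [{"turn": [0,0,0],"translation": [0,0,3],"jaw": 0.97},{"turn": [0,0,0],"translation": [0,0,5],"jaw": 0.97},{"turn": [0,0,0],"translation": [0,0,8],"jaw": 0.97},{"turn": [0,0,0],"translation": [0,0,12],"jaw": 0.97},{"turn": [0,0,0],"translation": [0,0,16],"jaw": 0.97},{"turn": [0,0,0],"translation": [0,0,20],"jaw": 0.97},{"turn": [0,0,0],"translation": [0,0,20],"jaw": 0.97},{"turn": [0,0,0],"translation": [-5,-20,20],"jaw": 0.97},{"turn": [0,0,0],"translation": [-8,-30,15],"jaw": 0.97},{"turn": [0,0,0],"translation": [-8,-30,5],"jaw": 0.97}]}}

```text
time: 32.1
ee_pos: [0.5481, 0.0914, 0.2192]
orientation: [3.139, -0.002, 1.293]
wrist_force: [0.1, -0.6, 0.3]
gripper_width: 0.0832
grip_force: 0.0
```

Call:
{"op": "play_rows", "data": {"deltas": [{"turn": [0,0,0],"translation": [-8,-30,5],"jaw": 0.97},{"turn": [0,0,0],"translation": [-8,-30,5],"jaw": 0.97},{"turn": [0,0,0],"translation": [-8,-30,5],"jaw": 0.97},{"turn": [0,0,0],"translation": [-5,-20,0],"jaw": 0.97},{"turn": [0,0,0],"translation": [0,0,0],"jaw": 0.97},{"turn": [0,0,0],"translation": [0,0,0],"jaw": 0.97},{"turn": [0,0,0],"translation": [0,0,0],"jaw": 0.97},{"turn": [0,0,0],"translation": [0,0,0],"jaw": 0.97},{"turn": [0,0,0],"translation": [0,0,0],"jaw": 0.97},{"turn": [0,0,0],"translation": [0,0,0],"jaw": 0.97}]}}

```text
time: 33.1
ee_pos: [0.5186, -0.0173, 0.2315]
orientation: [-3.141, 0.0, 1.293]
wrist_force: [1.0, 0.4, -0.8]
gripper_width: 0.0828
grip_force: 0.0
```

```bash
python3 s.py; python3 b.py 5
```

```text
[ 0.51856374 -0.01731357  0.23147802] [-3.14135614e+00  1.20809738e-04  1.29268737e+00] [ 0.97592418  0.43801762 -0.81404536] [-0.01241878  0.0029952   0.00769318]
panel xy [-249.66409002  -70.09588984] force panel xy [ 0.69005072 -0.81738451]
side 291 z 71.8 129.2 y [-98.  -37.3] x [-107.1  -17. ]
 front n 154 x -105.73 yaw err deg 0.03 pitch deg -4.71
 face x 2.1 434
 rail front 3 [-13.6 -11.5  -9.5]
 rail front 29 [-13.3 -11.6  -9.4]
top 555 z 71.8 137.6 y [-94.9 -31.3] x [-107.8  -14.1]
```

View pics/c5.png

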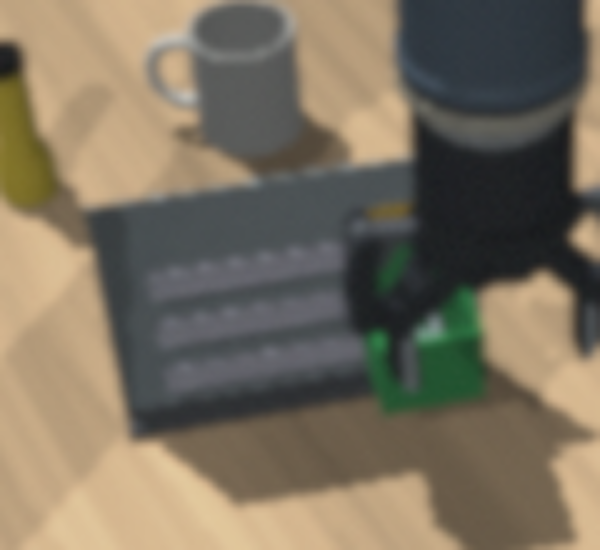

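The bin hangs with its normal ~4° lean, at the position where it touched the stop (top and side offsets give -65.5 and -64.7, contact was at -65.5). The padlock is inside and the gripper is clear.

```bash
python3 -c "
from rig import workorder
print(workorder.close_job())"
```

```text
the job is handed in; nothing more can be done
None
```

The green bin, padlock inside, hangs fully home on the top rail, under the keeper and against the red stop (pressed at about 11 N before release); the gripper is clear and the job is handed in, though the hand-in call returned no verdict.

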